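Clear spice jars off the extractor grille and run up the fan with its toggle

ROBOT

A 7-joint arm with a two-finger parallel gripper is mounted at the origin on a cart in front of the work surface, level with it; the furniture and walls round the work are solid. World frame = base frame: x ahead of the robot, y to its left, z up, the work surface at z = 0. Lengths are in m, angles in rad, forces in N, time in s.
With the tool pointing down it reaches from about 0.425 to 0.875 m from the base axis. Payload 4.7 kg.
Tool frame: the origin (TCP) lies midway between the tips of the shut fingers; the grasp point (between the pads) lies 19 mm behind it; z points along the fingers, y is the line along which they close (so a half turn about z gives the same grasp; the last joint's range is limited). The gripper opens to 87 mm and grips with 3 to 60 N. Pads are 19 mm wide; open, the fingers measure 117 mm over their backs; the gripper's body (75 mm by 190 mm) begins 51 mm behind the grasp point.
Start: joints at [-1.161, 0.321, -0.07, 1.45, 0.023, 1.371, -0.057], TCP at [0.251, 0.6, 0.223] pointing down, gripper open.
Joint ranges: [-2.86, 2.86], [-0.3, 2.09], [-1.38, 1.24], [0.06, 2.45], [-1.56, 4.7], [0.09, 2.05], [-2.69, 2.69]. Speed limits (rad/s): [2.57, 2.57, 3.14, 3.14, 3.14, 3.14, 3.14].

INTERFACE

Orientations are given as a rotation vector (axis times angle).
In Python, from bench import ctrl gives the robot as it stands. The module is installed in compiled form; this text tells all that it offers.
- The arm moves only by the shell command python3 -m handwheel 'ROWS' [FORCE]. ROWS is JSON, a list of rows, each a list of 7 numbers: the finger opening in m, from 0 to 0.087, then the shift along the tool's x, y, z in m, then the turn, a rotation vector about the tool's x, y, z in degrees. A call has 1 to 12 rows; each row shifts and turns the commanded pose from where the row before left it, along the tool's axes as they then stand; what a row does not reach is not made up. A row lasts 1/8 s, in which the tool goes at most 62.5 mm and 10.7 degrees, less where a joint would pass 70% of its speed; a pose out of reach is approached as far as the arm can. A call is refused whole if a number of a shift passes 0.0625 or a number of a turn 10.7, either way. A call with a gripper value outside its range is refused whole. The fingers move at their own pace and stop on an object; FORCE is the grip in N (left out, the last holds). Time passes only in rows, so rows that do not move let the fingers close. It gives the time, the measured TCP pose, the force, the opening and the grip force at its end, in the units of the state.
- ctrl.get_state(): the state, without advancing time (a new reading comes with each control period).
- ctrl.get_image(name): name is "scene" or "top" or "wrist"; returns (picture, depth): 480x640x3 uint8, blue, green, red; 480x640 float32, m along the optical axis (not along the pixel's ray), 0 where there is no reading.
- ctrl.camera_info(name): a dict with "intrinsics" (3x3 intrinsics, pixels), "R" (3x3) and "t" (3): a world point X has camera coordinates R X + t. Camera axes: x right, y down, z forward; pixel columns grow to the right and rows downward; lengths in m; the calibration is good to about 2 mm. A picture is of the moment at which its call begins: read the wrist's pose just before it. camera_info takes no time and is no camera call; for the wrist camera it gives the pose at the moment of the call.
- ctrl.close_job(): hands the job in; it is judged then, once.
The state is a dict: "time": time; "joint_positions": joint angles; "qd": joint speeds; "joint_torque": joint torques, N m; "position": TCP position; "tool_rot": TCP orientation; "ft_force": force on the tool from outside, world axes, zero at the start; "torque": the same for the moment, N m; "grip_width": opening from 0.0 (shut) to 1.0 (fully open); "grip_force": force on a finger pad.
Only numpy, scipy, OpenCV 4.12 (cv2) and the standard library are available. Lean on these libraries where they do the work, as an engineer would, in place of code of your own. Each camera call takes 0.05 s, during which the arm holds its last target. There are 200 camera calls.

TASK

Three spice jars block the slotted extractor grille in the worktop: pick up the worktop squeegee and with its straight edge push all three, upright and untouched by your fingers, back against the low wooden rail behind the grille in a straight row, then stand the squeegee upright on the worktop on the robot's side of the grille, clear of it. Then run the extractor fan up: push the spring-centred toggle of its switch well over to the arrowhead side (never to the other side), hold it there for two seconds and let it spring back to the middle. Leave the other things around where they are.

Things in the scene. Friction and masses are not known exactly. Their poses are not given: they have to be found in the camera images.
- grille: Fixed extractor grille, flush in the worktop: slotted steel plate 66 (x) by 212 mm (y), no step. Origin: its centre, worktop height. +x points to a fixed wooden rail behind it (12 mm thick, 260 mm long in y, 30 mm high, parallel to the plate), front face at x = +85 mm: a jar against it has its centre at x = +64.5 mm. Robot's side is -x. Yaw up to 0.25 rad either way.
- switch: Fixed fan switch: grey plastic housing, 70 (x) by 130 (y) by 39 mm high; origin under its centre on the worktop, z up; any yaw. A steel toggle stands up from the middle of its top. The +y end of the top bears a raised steel arrowhead pointing outward (fan faster), the -y end a plain straight bar (fan slower).
- toggle (a joint): Angle of the toggle in rad: 0 upright in the middle, positive leaning to the switch's +y (arrowhead) side, stops at +-0.45. A spring recentres it (0.6 Nm/rad, about 4 N at the tip when fully over). It counts as held over beyond 0.2. Nothing else in the scene moves with it.
- toggle_tip (a point): Point on the toggle's axis near its upper end, 66 mm from its pivot (pivot on the switch's z axis, 38 mm above the worktop); upright it is 104 mm above the worktop and the toggle ends 2 mm higher. A round steel bat, 11 mm thick at the foot, 16 mm thick 58 mm from the pivot.
- squeegee: Loose white worktop squeegee (0.22 kg) standing upright on its edge: a straight bar 190 mm long (its y), 40 mm thick (its x), 28 mm high, long sides flat and alike; from its middle rises a grip post 26 mm along y by 30 mm along x, up to 96 mm high, to be taken from above, fingers closing along y. Origin: centre of the underside, z up. A half turn about z changes nothing.
- spice0: Spice jar, 41 mm diameter, 105 mm tall with a dark screw cap, 0.11 kg; origin at the centre of its underside, z up. Starts upright on the grille; there are three of them there.
- spice1: Spice jar, 41 mm diameter, 105 mm tall with a dark screw cap, 0.11 kg; origin at the centre of its underside, z up. Starts upright on the grille; there are three of them there.
- spice2: Spice jar, 41 mm diameter, 105 mm tall with a dark screw cap, 0.11 kg; origin at the centre of its underside, z up. Starts upright on the grille; there are three of them there.
- food_tin: Bystander: food tin, 76 mm diameter, 110 mm tall, standing beyond the right (-y) end of the grille; origin at the centre of its underside. Leave alone.
- egg_timer: Bystander: round wind-up kitchen timer, 61 mm diameter, 56 mm tall, close beside the switch; origin at the centre of its underside. Leave alone.
- salt_shaker: Bystander: salt shaker, 44 mm diameter, 90 mm tall, close beside the switch; origin at the centre of its underside. Leave alone.
- mug_a: Bystander: orange mug, 81 by 113 mm with its handle, 101 mm tall, behind the rail; origin at the centre of its underside. Leave alone.
Mind the look-alikes: they are no part of the job. What is shaped like the spice2 but green is not meant.

How it is judged:
By the outcome, as a careful person would: the job done as asked, in the order asked, and still so for the second after the job is handed in, with the robot touching nothing.
It also fails if it takes over 72 s, if anything falls off the work surface, if the arm or the gripper's body presses on something with over 40 N, if the wrist force passes 120 N, or if a joint passes its speed limit or range.

## Working session

There is one attempt and no reset: what is moved stays moved. The work goes in short steps, Python scripts to look and compute and a shell command to move; the robot and the scene stay as the last step left them, time stands still between calls to the robot, and variables do not carry over. Pictures are saved under pics/ and viewed, at most 10 in all, crops included, and the job is handed in when it is done.

```bash
mkdir -p pics
cat > h.py <<'E'
import numpy as np, cv2
from bench import ctrl
from scipy.spatial.transform import Rotation as Ro
def grab(n):
    ci=ctrl.camera_info(n); im,d=ctrl.get_image(n)
    np.savez(f'{n}.npz',im=im,d=d,K=ci['intrinsics'],R=ci['R'],t=ci['t']); return load(n)
def load(n):
    z=np.load(f'{n}.npz'); return {k:z[k] for k in z.files}
def cloud(f):
    h,w=f['d'].shape; v,u=np.mgrid[:h,:w]; K=f['K']; d=f['d']
    c=np.stack([(u-K[0,2])/K[0,0]*d,(v-K[1,2])/K[1,1]*d,d],-1)
    return (c-f['t'])@f['R']
def ray(f,uv,z):
    K=f['K']; r=np.array([(uv[0]-K[0,2])/K[0,0],(uv[1]-K[1,2])/K[1,1],1])@f['R']; o=-f['R'].T@f['t']
    return o+r*(z-o[2])/r[2]
E
python3 - <<'E'
from h import *
s=ctrl.get_state(); print(s)
for n in('scene','top','wrist'):
    f=grab(n); cv2.imwrite(f'pics/{n}0.png',f['im']); print(n,-f['R'].T@f['t'],f['R'][2],(f['d']>0).mean())
print(Ro.from_rotvec(s['tool_rot']).as_matrix())
E
```

```text
{'time': 0.0, 'joint_positions': array([-1.16092904,  0.32182739, -0.07008167,  1.45171446,  0.0226184 ,
        1.37082548, -0.05691894]), 'qd': array([ 0.00023084, -0.00056913, -0.00043039, -0.00021537, -0.00114745,
        0.00034598,  0.00116921]), 'joint_torque': array([-1.54372037e-04, -4.91298366e+01, -4.03978424e-01, -3.12513828e+01,
       -6.37538591e-02,  4.41254396e-02,  1.89172297e-04]), 'position': array([0.25041578, 0.59919408, 0.22143887]), 'tool_rot': array([-0.61754645, -3.0800206 ,  0.00309281]), 'ft_force': array([-0.63657209, -0.67606844,  0.13452015]), 'torque': array([0.02561711, 0.03449096, 0.02697874]), 'grip_force': 0.0, 'grip_width': 1.0026969960158605}
scene [ 0.00725957 -0.58734994  0.50925222] [ 0.66464233  0.58466829 -0.46520272] 0.9959602864583333
top [ 0.39505585 -0.06696475  1.03459519] [ 0.20040742 -0.00752587 -0.97968374] 0.995908203125
wrist [0.1876835  0.62667313 0.3842532 ] [ 0.23338848 -0.09987716 -0.9672406 ] 0.9908235677083334
[[-9.22706190e-01  3.85503386e-01 -6.53075487e-04]
 [ 3.85503920e-01  9.22704288e-01 -1.87735959e-03]
 [-1.21132927e-04 -1.98401448e-03 -9.99998025e-01]]
```

View pics/top0.png

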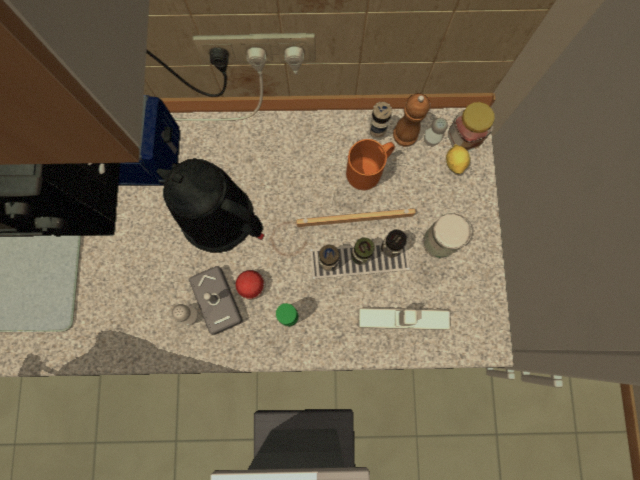

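View pics/scene0.png

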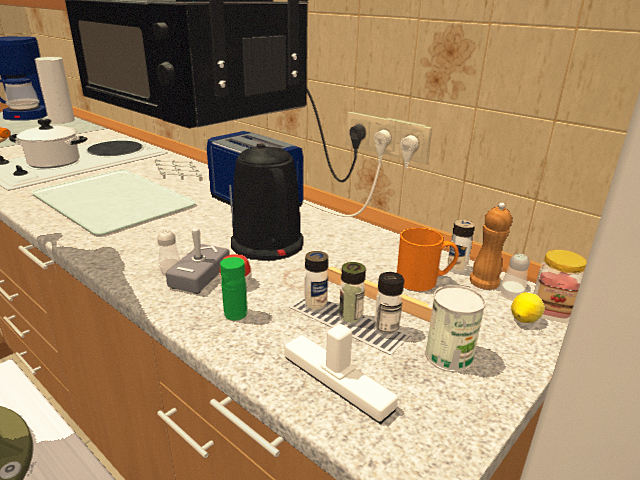

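The top view shows the squeegee at (405,319), the grille at (360,261), the rail at (357,217), and jar caps at (329,255), (363,249) and (396,240). The switch is at (216,299) with its arrowhead at the top-left (205,278). The timer is at (250,284), the salt shaker at (183,314), and the green look-alike at (287,315). The scene view agrees with this. Next I'll measure.

```bash
cat > m.py <<'E'
from h import *
def rect(p): 
    r=cv2.minAreaRect((p[:,:2]*1000).astype(np.float32)); return np.round(r[0],1),np.round(r[1],1),round(r[2],1)
if __name__=='__main__':
  for n in('top','scene'):
    f=load(n); P=cloud(f); im=f['im'].astype(int); hsv=cv2.cvtColor(f['im'],cv2.COLOR_BGR2HSV)
    z=P[...,2]; X,Y=P[...,0],P[...,1]
    tab=(abs(z)<.01)&(X>.35)&(X<.7)&(abs(Y)<.3); print(n,'table z',np.median(z[tab]))
    # squeegee
    B=(X>.35)&(X<.50)&(Y>-.32)&(Y<-.02)
    w=B&(hsv[...,1]<60)&(hsv[...,2]>140)
    bar=w&(z>.02)&(z<.036); post=w&(z>.08)
    for nm,m in(('bar',bar),('post',post)):
        m=cv2.morphologyEx(m.astype(np.uint8),cv2.MORPH_OPEN,np.ones((3,3)))>0
        p=P[m]; print(nm,m.sum(),rect(p),np.median(p[:,2]))
    # rail
    m=(z>.022)&(z<.036)&(X>.5)&(X<.75)&(Y>-.3)&(Y<.2)&(hsv[...,0]<22)&(hsv[...,1]>90); 
    k,l,st,c=cv2.connectedComponentsWithStats(m.astype(np.uint8)); i=1+st[1:,4].argmax(); p=P[l==i]; print('rail',rect(p),np.median(p[:,2]))
    # tall things 
    m=(z>.045)&(z<.2)&(X>.3)&(X<.8)&(Y>-.4)&(Y<.55)
    k,l,st,c=cv2.connectedComponentsWithStats(m.astype(np.uint8))
    for i in range(1,k):
        if st[i,4]>25:
            p=P[l==i]; zt=np.percentile(p[:,2],98); q=p[p[:,2]>zt-.006]; print(st[i,4],c[i].round(),'top',zt.round(3),rect(q))
    m=(z>.03)&(z<.046)&(X>.3)&(X<.6)&(Y>.12)&(Y<.4)&(hsv[...,1]<60)
    k,l,st,c=cv2.connectedComponentsWithStats(m.astype(np.uint8)); i=1+st[1:,4].argmax(); p=P[l==i]; print('switch',rect(p),np.median(p[:,2]))
    # grille dark slots
    m=(abs(z)<.012)&(X>.47)&(X<.62)&(Y>-.25)&(Y<.08)&(hsv[...,2]<70)
    p=P[m]; print('grille dark',m.sum(),rect(p))
E
python3 m.py
python3 - <<'E'
from h import *
f=load('top'); im=f['im']
a=cv2.resize(im[230:350,160:310],None,fx=4,fy=4,interpolation=cv2.INTER_CUBIC)
cv2.imwrite('pics/sw.png',a)
E
```

```text
top table z -0.00017654939067642553
bar 1170 (array([ 450., -234.]), array([171.2,  39.2]), 87.3) 0.027752537269079933
post 175 (array([ 430.6, -159.2]), array([ 30. , 195.3]), 12.3) 0.09529429125288465
rail (array([ 671.7, -149.6]), array([ 13.7, 258.4]), 4.3) 0.02934255167155885
1631 [149. 163.] top 0.197 (array([717.8, 213.6]), array([26.5, 43.2]), 61.0)
545 [367. 169.] top 0.102 (array([ 768.2, -170.5]), array([62.1, 79.4]), 0.6)
120 [460. 159.] top 0.054 (array([ 789.4, -380.1]), array([20.7, 28.9]), 0.0)
2754 [221. 219.] top 0.199 (array([646. , 124.4]), array([120.3, 119. ]), 41.7)
1386 [449. 233.] top 0.112 (array([ 617.3, -332.9]), array([73.2, 74.1]), 61.5)
458 [395. 242.] top 0.109 (array([ 602., -222.]), array([37.9, 38.9]), 43.1)
423 [363. 249.] top 0.108 (array([ 586.8, -157.7]), array([38. , 39.2]), 45.2)
418 [329. 256.] top 0.108 (array([574. , -87.2]), array([38.7, 39.1]), 30.1)
510 [249. 283.] top 0.058 (array([527.3,  79.5]), array([45.9, 45.2]), 52.7)
99 [210. 297.] top 0.107 (array([495.4, 150.6]), array([12.8, 11.8]), 89.9)
391 [287. 314.] top 0.108 (array([459.
[... 938 characters left out ...]
886 [316. 271.] top 0.105 (array([571.6, -87.3]), array([40.2, 39.6]), 39.3)
1053 [234. 276.] top 0.105 (array([456.7,  -2. ]), array([42.4, 38.5]), 61.9)
967 [353. 283.] top 0.105 (array([ 584.6, -157.8]), array([39.7, 38.2]), 37.7)
1062 [390. 294.] top 0.106 (array([ 599.5, -223.2]), array([40.2, 39.8]), 68.7)
2872 [456. 316.] top 0.109 (array([ 614. , -333.1]), array([74.3, 75.4]), 73.9)
130 [529. 299.] top 0.05 (array([ 790.6, -379.7]), array([33.1, 24.7]), 76.2)
913 [339. 345.] top 0.096 (array([ 446.6, -243.7]), array([26.1, 30.1]), 89.8)
switch (array([492.7, 150.3]), array([131.2,  70.3]), 22.3) 0.037931948459713115
grille dark 91 (array([ 586.8, -167.7]), array([ 39.2, 151. ]), 4.8)
```

View pics/sw.png

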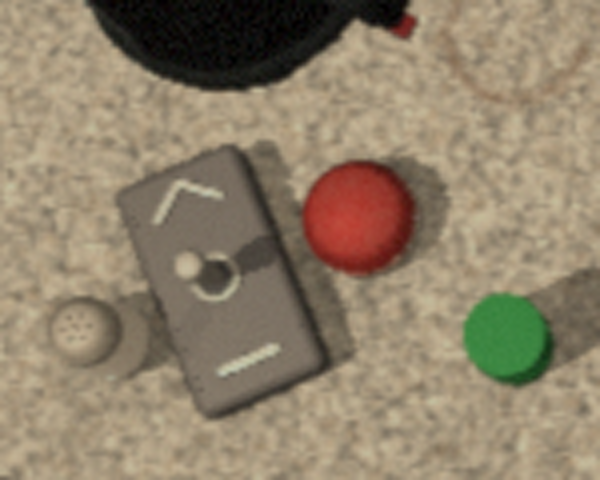

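The arrowhead end points to the upper left (image crop, about (185,190)). That gives a switch +y direction of about 22.4° from world x. The two views agree within about 3 mm, and heights and sizes match the text. Next is moving above the squeegee.

```bash
cat > go.py <<'E'
import sys
from h import *
# target x y z (m), toolY angle deg : prints shift in present tool axes after the turn, and the turn
a=list(map(float,sys.argv[1:5])); s=ctrl.get_state(); R=Ro.from_rotvec(s['tool_rot']).as_matrix()
yv=np.array([np.cos(np.radians(a[3])),np.sin(np.radians(a[3])),0]); zv=np.array([0,0,-1.]); T=np.c_[np.cross(yv,zv),yv,zv]
d=np.array(a[:3])-s['position']
print('t',round(s['time'],2),'pos',s['position'].round(4),'yang',np.degrees(np.arctan2(R[1,1],R[0,1])).round(2),'tilt',R[:2,2].round(4),'F',s['ft_force'].round(1),'w',round(s['grip_width']*87,1))
print('turn',Ro.from_matrix(R.T@T).as_rotvec(degrees=True).round(2),'shift before turn mm',(R.T@d*1000).round(1),'after turn mm',(T.T@d*1000).round(1))
E
python3 -m handwheel '[[0.087,0,0,0,0,0,-10],[0.087,0,0,0,0,0,-10],[0.087,-0.0265,-0.049,0,0,0,0],[0.087,-0.0265,-0.049,0,0,0,0],[0.087,-0.0265,-0.049,0,0,0,0],[0.087,-0.0265,-0.049,0,0,0,0],[0.087,-0.0265,-0.049,0,0,0,0],[0.087,-0.0265,-0.049,0,0,0,0],[0.087,-0.0265,-0.049,0,0,0,0]]' && python3 go.py 0.448 -0.243 0.22 87.3
```

```text
time: 1.27
position: [0.4204, 0.2466, 0.2225]
tool_rot: [0.073, 3.141, 0.0]
ft_force: [1.3, -0.3, 0.1]
grip_width: 1.003
grip_force: 0.0
t 1.27 pos [0.4204 0.2466 0.2225] yang 87.33 tilt [0.0002 0.0002] F [ 1.3 -0.3  0.1] w 87.2
turn [0.01 0.01 0.03] shift before turn mm [ -50.5 -487.8    2.4] after turn mm [ -50.7 -487.8    2.5]
```

```bash
python3 -m handwheel '[[0.087,-0.0056,-0.0542,0,0,0,0],[0.087,-0.0056,-0.0542,0,0,0,0],[0.087,-0.0056,-0.0542,0,0,0,0],[0.087,-0.0056,-0.0542,0,0,0,0],[0.087,-0.0056,-0.0542,0,0,0,0],[0.087,-0.0056,-0.0542,0,0,0,0],[0.087,-0.0056,-0.0542,0,0,0,0],[0.087,-0.0056,-0.0542,0,0,0,0],[0.087,-0.0056,-0.0542,0,0,0,0],[0.087,0,0,0,0,0,0]]' && python3 go.py 0.448 -0.243 0.053 87.3
python3 - <<'E'
from h import *
from m import rect
f=grab('wrist'); cv2.imwrite('pics/w1.png',f['im']); P=cloud(f); z=P[...,2];X=P[...,0];Y=P[...,1]
hsv=cv2.cvtColor(f['im'],cv2.COLOR_BGR2HSV)
B=(X>.35)&(X<.52)&(Y>-.36)&(Y<-.1)
for a,b in((.02,.036),(.085,.105)):
    m=B&(z>a)&(z<b)&(hsv[...,1]<60); k,l,st,c=cv2.connectedComponentsWithStats(m.astype(np.uint8))
    for i in range(1,k):
        if st[i,4]>300: p=P[l==i]; print(a,st[i],rect(p),np.median(p[:,2]))
m=(z>.022)&(z<.036)&(X>.6)&(X<.75)&(Y>-.3)&(Y<.05)&(hsv[...,1]>90)
p=P[m]; print('rail',m.sum(),rect(p) if m.sum()>50 else '')
E
```

```text
time: 2.52
position: [0.4461, -0.246, 0.2226]
tool_rot: [-0.086, -3.14, 0.004]
ft_force: [0.6, 0.9, 0.4]
grip_width: 1.002
grip_force: 0.0
t 2.52 pos [ 0.4461 -0.246   0.2226] yang 86.85 tilt [-0.0005 -0.0025] F [0.6 0.9 0.4] w 87.2
turn [-0.15 -0.02 -0.45] shift before turn mm [ -1.8   3.5 169.6] after turn mm [ -1.8   3.1 169.6]
0.02 [ 230  198  194   42 6689] (array([ 450. , -241.3]), array([190. ,  40.3]), 87.3) 0.02847268772692633
0.085 [ 312  216   32   38 1137] (array([ 450., -241.]), array([25.6, 30.8]), 86.8) 0.0959869651602312
rail 0
```

View pics/w1.png

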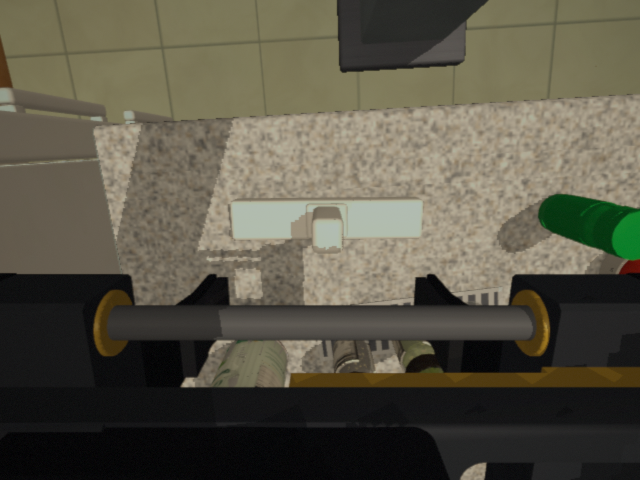

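The wrist view shows the squeegee at (327,220), matching the other views: centre about (0.449,-0.241), top of the post at 0.096. Now to descend and grip.

```bash
python3 -m handwheel '[[0.087,-0.0027,0.0045,0.03,0,0,-0.4],[0.087,0,0,0.05,0,0,0],[0.087,0,0,0.05,0,0,0],[0.087,0,0,0.025,0,0,0],[0.087,0,0,0.014,0,0,0],[0.087,0,0,0,0,0,0]]' 40 && python3 go.py 0.449 -0.2415 0.053 87.3 && python3 -m handwheel '[[0.02,0,0,0,0,0,0],[0.02,0,0,0,0,0,0],[0.02,0,0,0,0,0,0],[0.02,0,0,0,0,0,0],[0.02,0,0,0,0,0,0],[0.02,0,0,0,0,0,0]]' 40
```

```text
time: 3.32
position: [0.4503, -0.2357, 0.0531]
tool_rot: [-0.06, -3.14, -0.001]
ft_force: [0.4, 0.1, 1.0]
grip_width: 0.997
grip_force: 0.0
t 3.33 pos [ 0.4503 -0.2357  0.0531] yang 87.8 tilt [-0.0012  0.0008] F [0.4 0.1 1. ] w 86.8
turn [ 0.04 -0.07  0.5 ] shift before turn mm [ 1.  -5.9  0.1] after turn mm [ 1.  -5.9  0.1]
time: 4.08
position: [0.4504, -0.2369, 0.0535]
tool_rot: [0.062, 3.141, -0.0]
ft_force: [-0.1, -0.6, 0.2]
grip_width: 0.402
grip_force: 0.4
```

```bash
python3 -m handwheel '[[0.035,0,-0.0045,0,0,0,0.4],[0.02,0,0,0,0,0,0],[0.02,0,0,0,0,0,0],[0.02,0,0,0,0,0,0],[0.02,0,0,0,0,0,0],[0.02,0,0,0,0,0,0]]' 40 && python3 go.py 0.495 -0.1602 0.061 94.3
```

```text
time: 4.82
position: [0.4501, -0.2413, 0.0535]
tool_rot: [-0.073, -3.141, 0.0]
ft_force: [-0.6, -1.3, 0.6]
grip_width: 0.292
grip_force: 40.0
t 4.83 pos [ 0.4501 -0.2413  0.0535] yang 87.32 tilt [-0. -0.] F [-0.6 -1.3  0.6] w 25.4
turn [-0.   -0.   -6.98] shift before turn mm [-41.   83.1  -7.5] after turn mm [-50.8  77.5  -7.5]
```

```bash
python3 -m handwheel '[[0.02,0,0,-0.008,0,0,0],[0.02,0,0,0,0,0,-3.5],[0.02,0,0,0,0,0,-3.5],[0.02,-0.017,0.0253,0,0,0,0],[0.02,-0.017,0.0253,0,0,0,0],[0.02,-0.017,0.0253,0,0,0,0],[0.02,0,0,0,0,0,0],[0.02,0,0,0,0,0,0]]' && python3 go.py 0.495 -0.1618 0.0535 94.3
cat > look.py <<'E'
from h import *
from m import rect
import sys
for n in('top','scene'):
    f=grab(n); P=cloud(f); z=P[...,2];X=P[...,0];Y=P[...,1]; hsv=cv2.cvtColor(f['im'],cv2.COLOR_BGR2HSV)
    cv2.imwrite(f'pics/{n}{sys.argv[1]}.png',f['im'])
    m=(X>.4)&(X<.62)&(Y>-.36)&(Y<-.0)&(z>.018)&(z<.042)&(hsv[...,1]<60)&(hsv[...,2]>120)
    m=cv2.morphologyEx(m.astype(np.uint8),cv2.MORPH_OPEN,np.ones((3,3)))
    k,l,st,c=cv2.connectedComponentsWithStats(m); 
    print(n,'bar',[(rect(P[l==i]),np.median(z[l==i]).round(3)) for i in range(1,k) if st[i,4]>100])
    m=(z>.09)&(z<.115)&(X>.54)&(X<.72)&(Y>-.29)&(Y<-.03)
    k,l,st,c=cv2.connectedComponentsWithStats(m.astype(np.uint8)); O=np.array([.5798,-.1564])
    for i in range(1,k):
        if st[i,4]>60:
            p=P[l==i]; r=rect(p); d=r[0]/1000-O; print(' cap',r,'grille frame',(1000*np.array([d@[.9972,.075],d@[-.075,.9972]])).round(1))
E
python3 look.py 1
```

```text
time: 5.82
position: [0.4949, -0.1621, 0.0616]
tool_rot: [0.119, -3.139, 0.001]
ft_force: [0.5, -0.8, -2.8]
grip_width: 0.299
grip_force: 40.0
t 5.83 pos [ 0.4949 -0.1621  0.0616] yang 94.33 tilt [-0.0005 -0.0004] F [ 0.5 -0.8 -2.8] w 26.0
turn [-0.02 -0.03  0.03] shift before turn mm [-0.1  0.3  8.1] after turn mm [-0.1  0.3  8.1]
top bar []
 cap (array([ 592.4, -145.6]), array([12.9, 37. ]), 65.4) grille frame [13.4  9.8]
 cap (array([573.7, -86.8]), array([40.2, 38.9]), 48.2) grille frame [-0.9 69.9]
scene bar [((array([486.4, -93.6]), array([40.7, 50. ]), 2.9), np.float64(0.035)), ((array([ 480. , -207.4]), array([10.6, 39.7]), 0.8), np.float64(0.035))]
 cap (array([ 599.6, -225.7]), array([42.5, 34.5]), 14.7) grille frame [ 14.5 -70.6]
```

View pics/scene1.png

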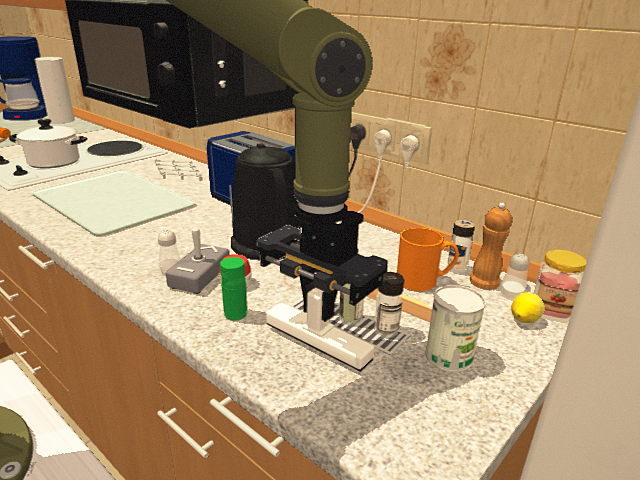

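The squeegee is held level and lifted, and it lines up with the grille. Lower it and begin the slow push.

```bash
python3 -m handwheel '[[0.02,0,0.0003,0.007,0,0,0],[0.02,-0.018,0,0,0,0,0],[0.02,-0.018,0,0,0,0,0],[0.02,-0.003,0,0,0,0,0],[0.02,-0.004,0,0,0,0,0],[0.02,-0.004,0,0,0,0,0],[0.02,-0.005,0,0,0,0,0],[0.02,-0.005,0,0,0,0,0],[0.02,-0.005,0,0,0,0,0],[0.02,-0.005,0,0,0,0,0],[0.02,-0.005,0,0,0,0,0],[0.02,-0.005,0,0,0,0,0]]' && python3 go.py 0.6037 -0.1536 0.0545 94.3
```

```text
time: 7.42
position: [0.5724, -0.1556, 0.0544]
tool_rot: [0.118, -3.139, -0.0]
ft_force: [-2.5, 0.3, -2.0]
grip_width: 0.298
grip_force: 40.0
t 7.42 pos [ 0.5724 -0.1556  0.0544] yang 94.32 tilt [-0.0001  0.0001] F [-2.5  0.3 -2. ] w 26.0
turn [ 0.   -0.    0.02] shift before turn mm [-31.4  -0.3  -0.1] after turn mm [-31.4  -0.3  -0.1]
```

```bash
python3 -m handwheel '[[0.02,-0.005,0,0,0,0,0],[0.02,-0.005,0,0,0,0,0],[0.02,-0.005,0,0,0,0,0],[0.02,-0.005,0,0,0,0,0],[0.02,-0.004,0,0,0,0,0],[0.02,-0.003,0,0,0,0,0],[0.02,-0.001,0,0,0,0,0],[0.02,0,0,0,0,0,0]]' && python3 go.py 0.6037 -0.1536 0.0545 94.3; python3 look.py 2
```

```text
time: 8.43
position: [0.6002, -0.1535, 0.0546]
tool_rot: [-0.119, 3.139, 0.0]
ft_force: [-1.0, 0.7, -3.3]
grip_width: 0.3
grip_force: 40.0
t 8.43 pos [ 0.6002 -0.1535  0.0546] yang 94.32 tilt [0.0005 0.    ] F [-1.   0.7 -3.3] w 26.1
turn [-0.    0.03  0.02] shift before turn mm [-3.5 -0.4  0.1] after turn mm [-3.5 -0.4  0.1]
top bar []
scene bar [((array([590.9, -83.5]), array([41.8, 46.1]), 6.7), np.float64(0.028))]
 cap (array([ 602. , -142.6]), array([50.5, 79.4]), 13.9) grille frame [23.2 12.1]
 cap (array([ 641.8, -228.7]), array([23.2, 43. ]), 79.7) grille frame [ 56.4 -76.7]
```

```bash
python3 -m handwheel '[[0.02,-0.0012,0,0,0,0,0],[0.02,-0.0012,0,0,0,0,0],[0.02,-0.0012,0,0,0,0,0],[0.02,0,0,0,0,0,0]]' && python3 go.py 0.6037 -0.1536 0.0545 94.3; python3 -m handwheel '[[0.02,-0.001,0,0,0,0,0],[0.02,0,0,0,0,0,0]]' && python3 go.py 0.6037 -0.1536 0.0545 94.3
```

```text
time: 9.02
position: [0.6038, -0.1532, 0.0546]
tool_rot: [-0.119, 3.139, 0.0]
ft_force: [-1.9, -0.5, -3.5]
grip_width: 0.297
grip_force: 40.0
t 9.03 pos [ 0.6038 -0.1532  0.0546] yang 94.33 tilt [0.0003 0.    ] F [-1.9 -0.5 -3.5] w 25.8
turn [-0.    0.02  0.03] shift before turn mm [ 0.1 -0.4  0.1] after turn mm [ 0.1 -0.4  0.1]
time: 9.28
position: [0.6047, -0.1532, 0.0546]
tool_rot: [-0.119, 3.139, 0.0]
ft_force: [-1.3, -0.2, -3.3]
grip_width: 0.297
grip_force: 40.0
t 9.28 pos [ 0.6047 -0.1532  0.0546] yang 94.33 tilt [0.0002 0.    ] F [-1.3 -0.2 -3.3] w 25.9
turn [0.   0.01 0.03] shift before turn mm [ 1.1 -0.4  0.1] after turn mm [ 1.1 -0.4  0.1]
```

```bash
for i in 1; do python3 -m handwheel '[[0.02,-0.001,0,0,0,0,0],[0.02,0,0,0,0,0,0]]' | grep -E 'posi|ft_'; python3 -m handwheel '[[0.02,-0.001,0,0,0,0,0],[0.02,0,0,0,0,0,0]]' | grep -E 'posi|ft_'; done
python3 - <<'E'
from h import *
f=grab('scene'); cv2.imwrite('pics/s3.png',cv2.resize(f['im'][200:400,240:500],None,fx=3,fy=3,interpolation=cv2.INTER_CUBIC))
E
```

```text
position: [0.6058, -0.1531, 0.0546]
ft_force: [-2.0, -0.0, -2.8]
position: [0.6065, -0.153, 0.0545]
ft_force: [-3.6, -0.5, -2.3]
```

View pics/s3.png

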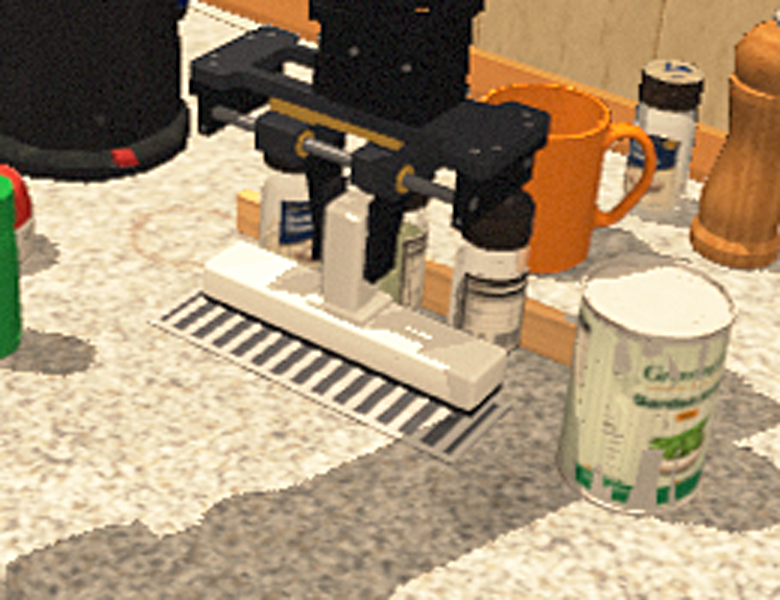

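The jars are upright and almost at the rail, behind the bar. Force is starting to rise, so I'll press a little more.

```bash
python3 -m handwheel '[[0.02,-0.001,0,0,0,0,0],[0.02,0,0,0,0,0,0]]' | grep -E 'posi|ft_'; python3 -m handwheel '[[0.02,-0.001,0,0,0,0,0],[0.02,0,0,0,0,0,0]]' | grep -E 'posi|ft_'
```

```text
position: [0.6066, -0.1531, 0.0545]
ft_force: [-5.1, -0.3, -0.7]
position: [0.6067, -0.1531, 0.0544]
ft_force: [-6.7, -0.4, 1.4]
```

```bash
python3 -m handwheel '[[0.02,-0.001,0,0,0,0,0],[0.02,-0.001,0,0,0,0,0],[0.02,0,0,0,0,0,0]]' | grep -E 'posi|ft_|rot';  python3 -c "
from h import *;print(ctrl.get_state()['torque'])"; python3 -m handwheel '[[0.02,0.005,0,0,0,0,0],[0.02,0.008,0,0,0,0,0],[0.02,0.03,0,0,0,0,0],[0.02,0.04,0,0,0,0,0],[0.02,0.04,0,0,0,0,0],[0.02,0,0,0,0,0,0],[0.02,0,0,0,0,0,0]]'; python3 go.py .486 -.1625 .0535 94.3
python3 - <<'E'
from h import *
from m import rect
for n in('top','scene'):
    f=grab(n); P=cloud(f); z=P[...,2];X=P[...,0];Y=P[...,1]; hsv=cv2.cvtColor(f['im'],cv2.COLOR_BGR2HSV)
    cv2.imwrite(f'pics/{n}4.png',cv2.resize(f['im'][180:340,270:470],None,fx=3.7,fy=3.7))
    m=(z>.022)&(z<.036)&(X>.64)&(X<.70)&(Y>-.3)&(Y<.02)&(hsv[...,0]<22)&(hsv[...,1]>90); p=P[m]; print('rail',rect(p))
    m=(z>.098)&(z<.113)&(X>.59)&(X<.72)&(Y>-.28)&(Y<-.03)
    k,l,st,c=cv2.connectedComponentsWithStats(m.astype(np.uint8)); O=np.array([.5798,-.1564])
    for i in range(1,k):
        if st[i,4]>60:
            p=P[l==i]; r=rect(p); d=r[0]/1000-O; print(n,' cap',r,'grille frame',(1000*np.array([d@[.9972,.075],d@[-.075,.9972]])).round(1))
E
```

```text
position: [0.6069, -0.1531, 0.0543]
tool_rot: [0.117, -3.132, -0.002]
ft_force: [-11.0, 0.6, 3.8]
[0.1336495  2.84858654 0.08179745]
time: 11.58
position: [0.4894, -0.1618, 0.0554]
tool_rot: [-0.119, 3.136, 0.0]
ft_force: [0.1, 0.6, -2.9]
grip_width: 0.298
grip_force: 40.0
t 11.57 pos [ 0.4894 -0.1618  0.0554] yang 94.34 tilt [0.0034 0.0002] F [ 0.1  0.6 -2.9] w 26.0
turn [-0.    0.2   0.04] shift before turn mm [ 3.5 -0.4  1.9] after turn mm [ 3.4 -0.4  1.9]
rail (array([ 659.4, -150.7]), array([ 37.2, 258.6]), 4.6)
top  cap (array([ 649.8, -218.6]), array([38.6, 39. ]), 45.3) grille frame [ 65.1 -67.3]
top  cap (array([ 645.2, -153.5]), array([39.4, 39.8]), 74.6) grille frame [65.4 -2. ]
top  cap (array([639.9, -81.8]), array([38.1, 39.8]), 89.1) grille frame [65.5 69.9]
rail (array([ 665.9, -211.7]), array([ 31.4, 104.5]), 1.4)
scene  cap (array([ 642.8, -153.7]), array([41.3, 39.7]), 27.5) grille frame [63. -2.]
scene  cap (array([ 646.3, -220. ]), array([41.9, 40. ]), 39.1) grille frame [ 61.5 -68.4]
```

View pics/top4.png

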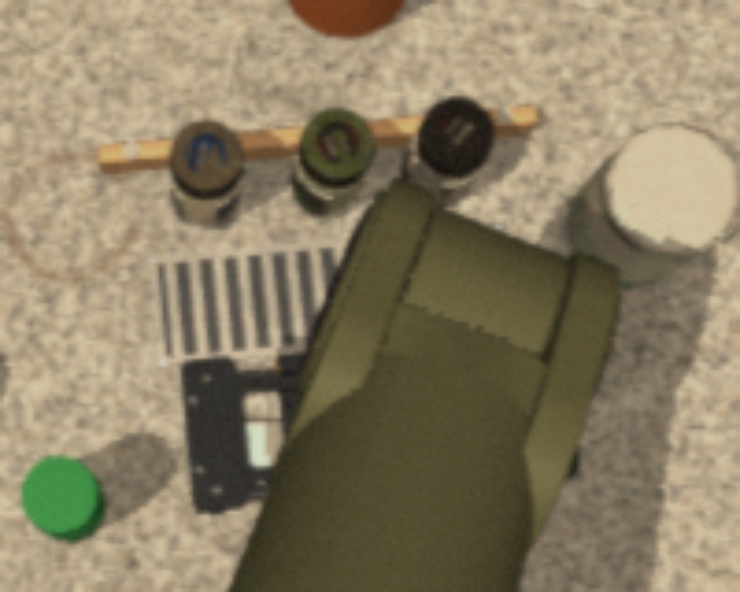

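All three jars are upright in a straight row at x_g ≈ 65.3 in the grille frame, against the rail. Now to set the squeegee down and release it.

```bash
python3 -m handwheel '[[0.02,0,0,0.001,0,0.2,0],[0.02,0,0,0.001,0,0,0],[0.02,0,0,0.0005,0,0,0],[0.02,0,0,0,0,0,0]]'; python3 -m handwheel '[[0.04,0,0,0,0,0,0],[0.04,0,0,0,0,0,0],[0.06,0,0,0,0,0,0],[0.06,0,0,0,0,0,0],[0.06,0,0,0,0,0,0],[0.06,0,0,-0.03,0,0,0],[0.06,0,0,-0.06,0,0,0],[0.06,0,0,-0.06,0,0,0],[0.02,0,0,-0.02,0,0,0]]'; python3 go.py .44 .05 .22 112.4
```

```text
time: 12.18
position: [0.489, -0.162, 0.0536]
tool_rot: [0.119, -3.137, -0.001]
ft_force: [-4.4, 2.5, 9.9]
grip_width: 0.294
grip_force: 40.0
time: 13.3
position: [0.4903, -0.1627, 0.2261]
tool_rot: [-0.118, 3.136, -0.001]
ft_force: [1.0, 0.0, -0.0]
grip_width: 0.641
grip_force: 0.0
t 13.3 pos [ 0.4903 -0.1627  0.2261] yang 94.31 tilt [ 0.0031 -0.0003] F [ 1.  0. -0.] w 55.7
turn [ -0.06   0.17 -18.09] shift before turn mm [ 34.2 215.9   5.9] after turn mm [-34.5 215.8   6.1]
```

```bash
python3 - <<'E'
from h import *
from m import rect
f=load('top'); g=load('scene')
p=np.array([.924,.381]); q=np.array([-.381,.924]); c0=np.array([.494,.1505])
for n in('top','scene'):
    z=np.load(n+'.npz'); P=cloud(load(n)).reshape(-1,3)
    k=P[(P[:,0]>.5)&(P[:,0]<.75)&(P[:,1]>.0)&(P[:,1]<.28)&(P[:,2]>.13)&(P[:,2]<.4)]
    d=k[:,:2]-c0; a=d@p; b=d@q
    print(n,len(k),'zmax',k[:,2].max())
    for b0 in(-.12,-.1,-.08,-.04,0,.04,.08):
        m=(b>b0)&(b<b0+.04); print(b0,a[m].min().round(3) if m.any() else None, end=' ')
    print()
    m=(abs(b)<.045); print('along-p orient: min a',a[m].min() if m.any() else None)
E
python3 look.py 5; python3 go.py 0.4565 0.1345 0.18 112.4
```

```text
top 7702 zmax 0.39996463266217386
-0.12 0.095 -0.1 0.107 -0.08 0.107 -0.04 0.114 0 0.197 0.04 0.127 0.08 0.128 
along-p orient: min a 0.11215276469921694
scene 8001 zmax 0.3999357088830921
-0.12 0.092 -0.1 0.105 -0.08 0.105 -0.04 0.11 0 0.191 0.04 0.123 0.08 0.125 
along-p orient: min a 0.10978515216678458
top bar []
 cap (array([ 644.7, -153.2]), array([39.5, 40.5]), 63.6) grille frame [65.  -1.7]
 cap (array([639.5, -81.7]), array([38.2, 39.8]), 89.6) grille frame [65.1 70. ]
scene bar [((array([ 481.1, -111.3]), array([41.1, 83.8]), 2.8), np.float64(0.027)), ((array([ 488.1, -215.6]), array([39.9, 83. ]), 4.4), np.float64(0.027))]
 cap (array([636.6, -82.5]), array([39.6, 39.2]), 60.5) grille frame [62.2 69.4]
 cap (array([ 642.3, -154. ]), array([40.9, 40. ]), 53.9) grille frame [62.5 -2.3]
 cap (array([ 646.8, -218.6]), array([41.8, 40. ]), 53.8) grille frame [ 62.1 -67.1]
t 13.4 pos [ 0.4902 -0.1624  0.2247] yang 94.33 tilt [ 0.0021 -0.0002] F [-0.1 -1.3 -0.5] w 48.8
turn [ -0.04   0.11 -18.07] shift before turn mm [ 11.3 298.6  44.6] after turn mm [-82.  287.3  44.7]
```

View pics/scene5.png

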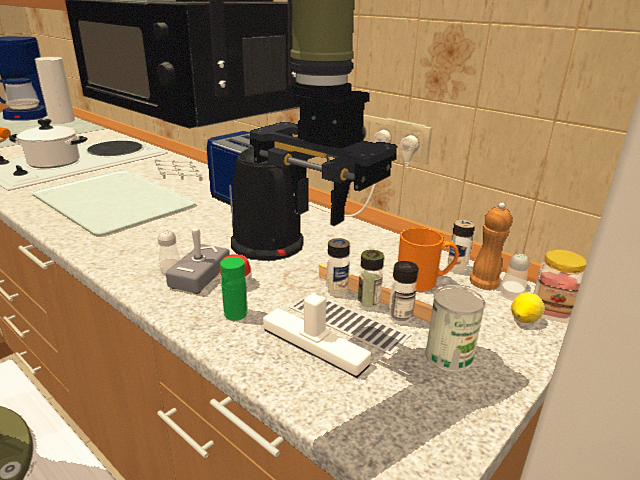

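The squeegee stands upright, clear of the grille, and the jars sit at the rail. On to the switch, with the fingers shut.

```bash
python3 -m handwheel '[[0,0,0,0,0,0,-9],[0,0,0,0,0,0.1,-9],[0,-0.0137,0.0479,0,0,0,0],[0,-0.0137,0.0479,0,0,0,0],[0,-0.0137,0.0479,0,0,0,0],[0,-0.0137,0.0479,0,0,0,0],[0,-0.0137,0.0479,0,0,0,0],[0,-0.0137,0.0479,0,0,0,0],[0,0,0,0,0,0,0],[0,0,0,0,0,0,0]]' 20 && python3 go.py 0.4565 0.1345 0.08 112.4
```

```text
time: 14.65
position: [0.4549, 0.1342, 0.2206]
tool_rot: [0.606, -3.075, 0.002]
ft_force: [-0.0, 0.2, -0.3]
grip_width: 0.009
grip_force: 0.0
t 14.65 pos [0.4549 0.1342 0.2206] yang 112.31 tilt [-0.0071 -0.0025] F [-0.   0.2 -0.3] w 0.8
turn [ 0.02 -0.43 -0.09] shift before turn mm [ -2.7  -0.3 140.6] after turn mm [ -1.6  -0.3 140.6]
```

```bash
python3 -m handwheel '[[0,0,0,0.05,0,0,0],[0,0,0,0.05,0,0,0],[0,0,0,0.04,0,0,0],[0,0,0,0,0,0,0],[0,0,0,0,0,0,0]]' && python3 go.py 0.474 0.142 0.08 112.4
```

```text
time: 15.28
position: [0.4559, 0.1344, 0.0833]
tool_rot: [0.605, -3.079, -0.001]
ft_force: [1.0, -0.7, 0.1]
grip_width: 0.005
grip_force: 0.0
t 15.28 pos [0.4559 0.1344 0.0833] yang 112.22 tilt [-0.0034 -0.0003] F [ 1.  -0.7  0.1] w 0.4
turn [ 0.06 -0.19 -0.18] shift before turn mm [-19.7   0.2   3.2] after turn mm [-19.7   0.1   3.3]
```

```bash
python3 -m handwheel '[[0,-0.010,0,0.003,0,-0.2,-0.2],[0,-0.010,0,0,0,0,0],[0,0,0,0,0,0,0]]'|grep -E 'posi|ft_'; python3 -m handwheel '[[0,-0.004,0,0,0,0,0],[0,0,0,0,0,0,0]]'|grep -E 'posi|ft_';python3 -m handwheel '[[0,-0.004,0,0,0,0,0],[0,0,0,0,0,0,0]]'|grep -E 'posi|ft_'; python3 -m handwheel '[[0,-0.004,0,0,0,0,0],[0,0,0,0,0,0,0]]'|grep -E 'posi|ft_'
```

```text
position: [0.4746, 0.1432, 0.0796]
ft_force: [-0.5, 0.7, 0.3]
position: [0.477, 0.1443, 0.079]
ft_force: [0.2, 0.0, 0.4]
position: [0.4807, 0.1458, 0.0789]
ft_force: [-0.0, -0.3, 0.1]
position: [0.4842, 0.1472, 0.0789]
ft_force: [-1.1, -0.5, 2.2]
```

```bash
python3 -m handwheel '[[0,-0.004,0,0,0,0,0],[0,0,0,0,0,0,0]]'|grep -E 'posi|ft_';python3 -m handwheel '[[0,-0.004,0,0,0,0,0],[0,0,0,0,0,0,0]]'|grep -E 'posi|ft_'
python3 - <<'E'
from h import *
from m import rect
f=grab('scene'); cv2.imwrite('pics/s6.png',cv2.resize(f['im'][170:320,120:320],None,fx=4,fy=4,interpolation=cv2.INTER_CUBIC))
for n in ('scene','top'):
    f=f if n=='scene' else grab('top'); P=cloud(f);z=P[...,2]; d=P[...,:2]-[.4943,.1506]; a=d@[.9245,.381]; b=d@[-.381,.9245]
    for lo in(.06,.07,.08,.09,.098):
        m=(z>lo)&(z<lo+.01)&(abs(b)<.012)&(a>-.03)&(a<.06)
        print(n,lo,m.sum(),np.percentile(a[m],[2,50,98]).round(4) if m.sum() else '')
E
```

```text
position: [0.4877, 0.1487, 0.0788]
ft_force: [-2.2, -0.8, 2.9]
position: [0.4913, 0.1502, 0.0786]
ft_force: [-2.9, -0.7, 1.6]
scene 0.06 29 [0.0013 0.0039 0.0099]
scene 0.07 23 [-0.0161  0.0018  0.0134]
scene 0.08 82 [-0.0178 -0.0123  0.014 ]
scene 0.09 81 [-0.0172 -0.0118  0.0188]
scene 0.098 75 [-0.0174 -0.0135  0.0164]
top 0.06 0 
top 0.07 0 
top 0.08 0 
top 0.09 0 
top 0.098 0
```

View pics/s6.png

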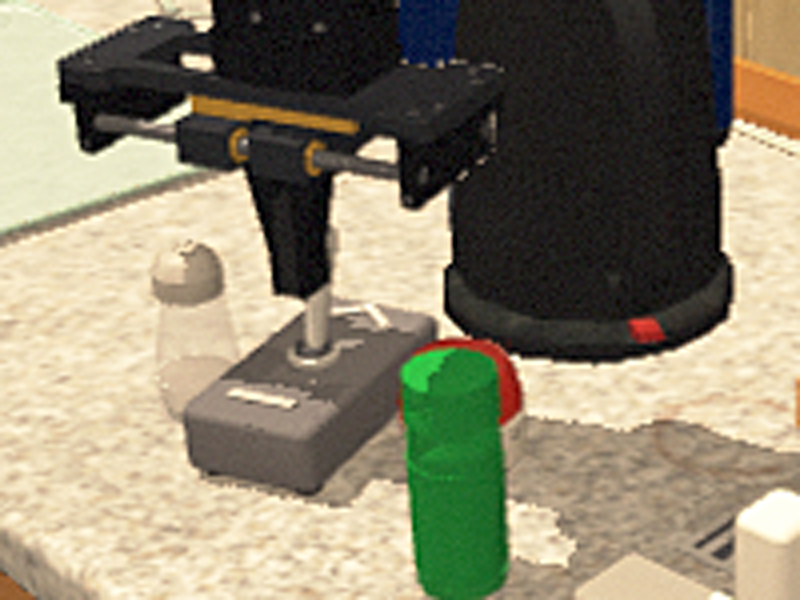

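The toggle is leaning toward the arrowhead at about 0.2 rad by both camera and force. Push another 7 mm, to about 0.36 rad.

```bash
python3 -m handwheel '[[0,-0.0035,0,0,0,0,0],[0,-0.0035,0,0,0,0,0],[0,0,0,0,0,0,0]]'|grep -E 'posi|ft_|time'
python3 - <<'E'
from h import *
f=grab('scene'); P=cloud(f);z=P[...,2]; d=P[...,:2]-[.4943,.1506]; a=d@[.9245,.381]; b=d@[-.381,.9245]
for lo in(.05,.06,.07,.08,.09,.098):
        m=(z>lo)&(z<lo+.01)&(abs(b)<.012)&(a>-.03)&(a<.06)
        print(lo,m.sum(),np.percentile(a[m],[2,50,98]).round(4) if m.sum() else '')
E
```

```text
time: 17.38
position: [0.4967, 0.1525, 0.0779]
ft_force: [-6.4, -2.1, 0.1]
0.05 31 [0.0009 0.0042 0.0083]
0.06 31 [0.0048 0.0079 0.0145]
0.07 29 [-0.0104 -0.0009  0.0211]
0.08 78 [-0.0104 -0.0062  0.0233]
0.09 85 [-0.0105 -0.006   0.0276]
0.098 76 [-0.0108 -0.0074  0.022 ]
```

Camera puts the toggle at about 0.33 rad, and the force suggests it is near the stop. Hold for 2.5 s, then let it back gently.

```bash
python3 -m handwheel '[[0,0,0,0,0,0,0],[0,0,0,0,0,0,0],[0,0,0,0,0,0,0],[0,0,0,0,0,0,0],[0,0,0,0,0,0,0],[0,0,0,0,0,0,0],[0,0,0,0,0,0,0],[0,0,0,0,0,0,0],[0,0,0,0,0,0,0],[0,0,0,0,0,0,0],[0,0,0,0,0,0,0],[0,0,0,0,0,0,0]]'|grep -E 'posi|ft_|time';python3 -m handwheel '[[0,0,0,0,0,0,0],[0,0,0,0,0,0,0],[0,0,0,0,0,0,0],[0,0,0,0,0,0,0],[0,0,0,0,0,0,0],[0,0,0,0,0,0,0],[0,0,0,0,0,0,0],[0,0,0,0,0,0,0],[0,0,0,0,0,0,0]]'|grep -E 'posi|ft_|time'; python3 -m handwheel '[[0,0.002,0,0,0,0,0],[0,0.002,0,0,0,0,0],[0,0.002,0,0,0,0,0],[0,0.002,0,0,0,0,0],[0,0.002,0,0,0,0,0],[0,0.002,0,0,0,0,0],[0,0.002,0,0,0,0,0],[0,0.002,0,0,0,0,0],[0,0.002,0,0,0,0,0],[0,0.002,0,0,0,0,0],[0,0.01,0,0,0,0,0],[0,0.01,0,0,0,0,0]]'|grep -E 'posi|ft_|time'; python3 -m handwheel '[[0,0,0,0,0,0,0],[0,0,0,-0.05,0,0,0],[0,0,0,-0.06,0,0,0],[0,0.02,0,-0.03,0,0,0],[0,0,0,0,0,0,0],[0,0,0,0,0,0,0]]'; python3 m.py | grep -vE 'post|bar' >/dev/null
python3 - <<'E'
from h import *
from m import rect
f=grab('scene'); cv2.imwrite('pics/scene7.png',f['im']);P=cloud(f);z=P[...,2]
for nm,x,y in(('toggle',.494,.1505),('salt',.4653,.2076),('green',.4583,-.002),('timer',.527,.0795),('j0',.638,-.082),('j1',.6435,-.1535),('j2',.648,-.219),('tin',.6155,-.333),('mug',.767,-.171)):
    m=(np.hypot(P[...,0]-x,P[...,1]-y)<.034)&(z>.045)&(z<.15); p=P[m]; zt=np.percentile(p[:,2],98); print(nm,zt.round(3),rect(p[p[:,2]>zt-.006]))
E
```

```text
time: 18.92
position: [0.4966, 0.1524, 0.0779]
ft_force: [-5.1, -2.0, 0.5]
time: 20.05
position: [0.4966, 0.1524, 0.078]
ft_force: [-5.4, -1.3, 0.3]
time: 21.55
position: [0.4606, 0.1374, 0.079]
ft_force: [0.4, 0.2, 0.8]
time: 22.3
position: [0.4427, 0.13, 0.2182]
tool_rot: [0.613, -3.079, -0.002]
ft_force: [0.0, -0.5, -0.6]
grip_width: 0.004
grip_force: 0.0
toggle 0.104 (array([492.6, 149. ]), array([12.1, 13.4]), 57.9)
salt 0.088 (array([463.5, 205.9]), array([26.4, 24.4]), 2.8)
green 0.105 (array([456.8,  -0.7]), array([41. , 39.6]), 81.2)
timer 0.056 (array([535.3,  84.4]), array([27.5, 45.1]), 31.0)
j0 0.105 (array([637.1, -81.7]), array([40.2, 38. ]), 40.1)
j1 0.105 (array([ 642.1, -153.5]), array([40. , 39.2]), 72.8)
j2 0.106 (array([ 647.5, -219. ]), array([39.7, 39.5]), 35.0)
tin 0.108 (array([ 616.3, -332.9]), array([64.1, 67. ]), 24.8)
mug 0.1 (array([ 743.6, -173.3]), array([20.9, 60.5]), 4.8)
```

View pics/scene7.png

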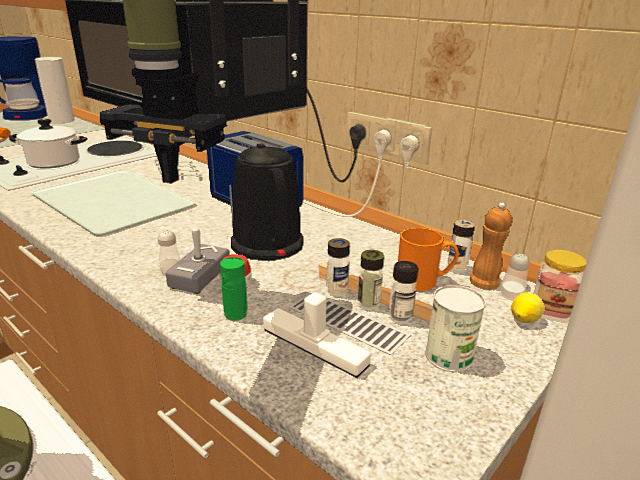

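The scene shows the toggle upright again near (196,242). The jars are in a row along the rail, the squeegee stands clear of the grille, and the bystanders haven't moved.

```bash
python3 -c "
from bench import ctrl
print(ctrl.close_job())"
```

```text
the job is handed in; nothing more can be done
None
```

I handed the job in: the three jars stand upright in a straight row against the rail, the squeegee stands on the robot's side clear of the grille, and the toggle was held to the arrowhead side for over 2.5 s and is back in the middle, by about 22 s of the 72 s allowed.

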